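# Turn the cupcake carousel for its video

### The arm

A 6-joint arm with a two-finger parallel gripper is mounted at the origin on the work surface. World frame = base frame: x ahead of the robot, y to its left, z up, the work surface at z = 0. Lengths are in mm, angles in rad, forces in N, time in s.
With the tool pointing down it reaches from about 350 to 975 mm from the base axis. Payload 7.1 kg.
Tool frame: the origin (TCP) lies midway between the tips of the shut fingers; the grasp point (between the pads) lies 19 mm behind it; z points along the fingers, y is the line along which they close (so a half turn about z gives the same grasp; the last joint's range is limited). The gripper opens to 88 mm and grips with 3 to 60 N. Pads are 20 mm wide; open, the fingers measure 115 mm over their backs; the gripper's body (75 mm by 178 mm) begins 61 mm behind the grasp point.
Start: joints at [1.193, 0.423, 1.63, -0, 1.089, -0.019], TCP at [219.437, 585.194, 222.675] pointing down, gripper open.
Joint ranges: [-3, 3], [-0.9, 2.11], [0.09, 2.58], [-1.31, 4.45], [0.11, 2.69], [-2.54, 2.54]. Speed limits (rad/s): [2.39, 2.39, 3.01, 3.14, 3.14, 3.14].

### API

Orientations are given as a rotation vector (axis times angle).
In Python, from workcell import ctrl gives the robot as it stands.
- The arm moves only by the shell command python3 -m pendant 'ROWS'. ROWS is a JSON object of lists of equal length, an entry for each row: "grip": the opening, from -1 (shut) to 1 (fully open); "linear": the shift along the tool's x, y, z in mm, a list of three; "angular": the turn, a rotation vector about the tool's x, y, z in rad, a list of three. In form: {"grip": [grip, ...], "linear": [[tx, ty, tz], ...], "angular": [[ax, ay, az], ...]}. A call has 1 to 12 rows; each row shifts and turns the commanded pose from where the row before left it, along the tool's axes as they then stand; what a row does not reach is not made up. A row lasts 1/12 s, in which the tool goes at most 41.7 mm and 7.16 degrees, less where a joint would pass 70% of its speed; a pose out of reach is approached as far as the arm can. A call with a gripper value outside its range is refused whole. The fingers move at their own pace and stop on an object; the grip force is fixed at half the most. Time passes only in rows, so rows that do not move let the fingers close. It gives the time, the measured TCP pose, the force, the opening and the grip force at its end, in the units of the state.
- ctrl.get_obs(): the state, without advancing time (a new reading comes with each control period).
- ctrl.get_image(name): name is "side" or "top"; returns the picture (384x512x3 uint8, red, green, blue); there is no depth.
- ctrl.camera_params(name): a dict with "vfov" (degrees; the focal length in pixels is half the picture's height over the tangent of half this angle, whatever the lens; pixels are square), "cx", "cy" (the principal point, pixels), "R" (3x3) and "t" (3): a world point X has camera coordinates R X + t. Camera axes: x right, y down, z forward; pixel columns grow to the right and rows downward; lengths in mm; the calibration is good to about 2 mm. A picture is of the moment at which its call begins. camera_params takes no time and is no camera call.
- ctrl.close_job(): hands the job in; it is judged then, once.
The state is a dict: "t": time; "qpos": joint angles; "qvel": joint speeds; "joint_torque": joint torques, N m; "ee_pos": TCP position; "orientation": TCP orientation; "ft_force": force on the tool from outside, world axes, zero at the start; "moment": the same for the moment, N m; "width": finger opening in mm; "grasp_force": force on a finger pad.
Only numpy, scipy, OpenCV 4.12 (cv2) and the standard library are available. Lean on these libraries where they do the work, as an engineer would, in place of code of your own. Each camera call takes 0.05 s, during which the arm holds its last target. There are 200 camera calls.

### The job

The cupcake carousel is being filmed: grip the black knob of its crank and wind the tray anticlockwise (seen from above) up to 15 turns a minute, keep the tray within 2 turns a minute of that for at least 5 seconds without a break, then stop it with the orange cupcake at the red pointer and let go of the crank. The crank slips, so watch the tray itself; never let the tray go faster than 22 turns a minute, never touch the tray or the cupcakes, and leave the candle, gift box and tea-light glass alone.

Things in the scene. Friction and masses are not known exactly. Their poses are not given: they have to be found in the camera images.
- tray (a joint): Angle of the turning tray, rad, growing anticlockwise seen from above, without end; 0 (or 2 pi, 4 pi, ...) when the orange cupcake is at the pointer. Nominal: tray with cupcakes 3.6 kg, moment of inertia 0.056 kg m2; drag 0.04 N m of dry friction (bearing and felt pad) plus 0.006 N m per rad/s. Unknown each day: load 0.65 to 1.5 times, dry friction 0.6 to 1.7 times nominal.
- knob_grip (a point): Point to grip on the crank's upright black knob: on its axis, 26 mm above its foot, 166 mm above the table. The knob is round, 28 mm wide, 46 mm tall, spins freely on its pin (the gripper need not turn) and stands 60 mm from the carousel's axis on the crank arm, whose top is 139 mm above the table. It starts anywhere round the circle.
- axis (a point): Point on the carousel's vertical axis, at the height of knob_grip (166 mm above the table). The carousel is fixed to the table.
- orange_cake (a point): Centre of the one orange cupcake (orange case and icing with a red cherry; the others are white and pale blue), 115 mm from the axis, 87 mm above the table; it turns with the tray.
- mark (a point): The place where orange_cake must stop: a fixed point 115 mm from the axis, 87 mm above the table, straight inwards from the pointer. The pointer is the fixed red housing with a yellow tip that reaches over the tray's rim, 50 mm wide, 148 to 200 mm from the axis, 92 mm tall; a loose grey felt pad in it (28 x 36 x 20 mm, 120 g) rides on the disc and brakes it.
- candle: Bystander: white ceramic candle jar with a wooden lid, 68 mm wide, 85 mm tall, loose. Origin: centre of its underside.
- gift: Bystander: turquoise gift box with a white band, 80 x 80 x 60 mm, loose. Origin: centre of its underside.
- tealight: Bystander: amber tea-light glass, 64 mm wide, 60 mm tall, loose. Origin: centre of its underside.
- crank (a joint): Angle of the crank relative to the tray, rad, anticlockwise positive. The crank (steel arm on top of the hub, same axis as the tray) drives the tray only through a slipping fluid coupling: torque 0.050 N m per rad/s of (crank speed - tray speed), no stiffness. So the tray lags and runs slower than the crank, and coasts on for about a second once the crank is held still, which brakes it.
- tray_top (a point): The tray, which the robot must not touch: a marble disc of 360 mm diameter, 10 mm thick, top 57 mm above the table, with eight cupcakes 54 mm wide, tops up to 121 mm, centres 115 mm from the axis in 45 degree steps. This point: on the axis, in the disc's top face; its x axis points to the orange cupcake. A 68 mm hub rises through it to the crank.

How it is judged (in metres and radians):
On the way:
1. the tray turns anticlockwise at 13 to 17 turns a minute (1.36 to 1.78 rad/s) for 5 s without a break (velocity of joint tray between 1.34 and 1.8 rad/s), for 5 s.
At the end, for the whole second after the job is handed in: the tray stands still (under 0.04 rad/s) with the orange cupcake at the red pointer: its centre within 16 mm of the mark point (about 0.14 rad) (horizontal distance between orange_cake and mark below 0.016 m and velocity of joint tray between -0.04 and 0.04 rad/s); the robot touches nothing.
It fails at once if the tray goes faster than 22 turns a minute, either way (velocity of joint tray above 2.35 rad/s or velocity of joint tray below -2.35 rad/s).
It fails at once if the robot touches the tray or the cupcakes (contact force between any of the arm, the fingers and tray_c0 above 0.5 N or contact force between any of the arm, the fingers and tray_c1 above 0.5 N or contact force between any of the arm, the fingers and tray_c2 above 0.5 N or contact force between any of the arm, the fingers and tray_c3 above 0.5 N or contact force between any of the arm, the fingers and tray_c4 above 0.5 N or contact force between any of the arm, the fingers and tray_c5 above 0.5 N or contact force between any of the arm, the fingers and tray_c6 above 0.5 N or contact force between any of the arm, the fingers and tray_c7 above 0.5 N or contact force between any of the arm, the fingers and tray_c8 above 0.5 N or contact force between any of the arm, the fingers and tray_c9 above 0.5 N).
It fails at once if the candle, gift box or tea-light glass is moved by more than 15 mm (distance of any of candle, gift, tealight from where it was at the start of the episode above 0.015 m).
It also fails if it takes over 64 s, if anything falls off the work surface, if the arm or the gripper's body presses on something with over 40 N, if the wrist force passes 120 N, or if a joint passes its speed limit or range.

## Working session

There is one attempt and no reset: what is moved stays moved. The work goes in short steps, Python scripts to look and compute and a shell command to move; the robot and the scene stay as the last step left them, time stands still between calls to the robot, and variables do not carry over. Pictures are saved under pics/ and viewed, at most 10 in all, crops included, and the job is handed in when it is done.

```bash
ls; mkdir -p pics; python3 - <<'E'
from workcell import ctrl
import cv2
o=ctrl.get_obs()
for k in o: print(k,o[k])
for n in("side","top"):
    im=ctrl.get_image(n); cv2.imwrite(f"pics/{n}0.png",im[:,:,::-1]); print(n,ctrl.camera_params(n))
E
```

```text
pics
t 0.0
qpos [ 1.19300692e+00  4.23828367e-01  1.63066170e+00 -9.83583190e-06
  1.08859353e+00 -1.89864418e-02]
qvel [ 0.00157687 -0.00202115 -0.00046851 -0.00109727  0.00015318 -0.00078135]
joint_torque [-4.58553568e-04 -5.44637525e+01 -2.73658544e+01  6.41535292e-02
  2.31780874e-02 -1.27122994e-04]
ee_pos [219.24254226 584.70821808 221.92060069]
orientation [-5.60529848e-01 -3.09089192e+00  2.29851718e-03]
ft_force [ 0.73426288 -0.21642108 -0.50697348]
moment [-0.02095123  0.01031794  0.00875661]
grasp_force 0.0
width 87.26952272342375
side {'vfov': 55.51240855753294, 'cx': 258.2452816122383, 'cy': 187.67217125392287, 'R': array([[ 0.96352162, -0.26691174, -0.01960155],
       [-0.19585496, -0.65330759, -0.73132074],
       [ 0.18239225,  0.70848241, -0.68175197]]), 't': array([-515.21177837,  179.85823535, 1071.35394338])}
top {'vfov': 57.48520080648221, 'cx': 254.24528362306532, 'cy': 191.78601431418886, 'R': array([[ 0.00709214, -0.99985313,  0.01560202],
       [-0.99807933, -0.00803805, -0.06142508],
       [ 0.06154147, -0.01513642, -0.99798975]]), 't': array([  -6.67457085,  534.54688543, 1022.03931526])}
```

View pics/side0.png

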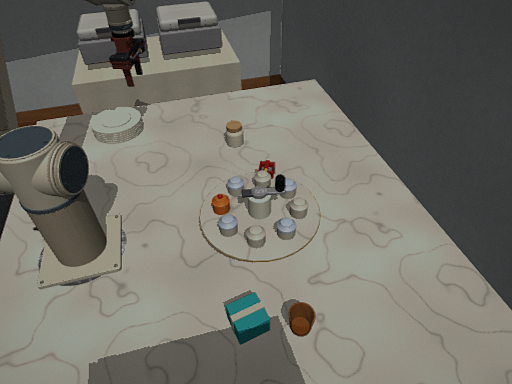

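View pics/top0.png

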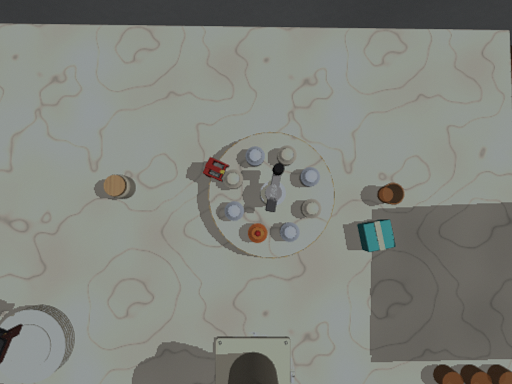

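The side view shows the knob near (280,184), the red pointer at (266,168) and the orange cake at (221,204). The top view shows the knob at (278,170), the pointer at (216,169), the orange cake at (258,233) and blue cakes at about (256,156), (310,176), (234,211) and (290,232). The arm clears the tray in both views.

```bash
cat > h.py <<'E'
import numpy as np, cv2
from workcell import ctrl
P={n:ctrl.camera_params(n) for n in("side","top")}
def ray(n,uv):
    p=P[n]; f=192/np.tan(np.radians(p["vfov"]/2))
    d=p["R"].T@np.array([(uv[0]-p["cx"])/f,(uv[1]-p["cy"])/f,1]); return -p["R"].T@p["t"],d/np.linalg.norm(d)
def onz(n,uv,z):
    c,d=ray(n,uv); return c+d*(z-c[2])/d[2]
def proj(n,X):
    p=P[n]; f=192/np.tan(np.radians(p["vfov"]/2)); q=p["R"]@np.asarray(X,float)+p["t"]; return np.array([f*q[0]/q[2]+p["cx"],f*q[1]/q[2]+p["cy"]])
def tri(a,b):
    c,d=ray("side",a); e,g=ray("top",b)
    s=np.linalg.lstsq(np.c_[d,-g],e-c,rcond=None)[0]; p,q=c+s[0]*d,e+s[1]*g
    return (p+q)/2,np.linalg.norm(p-q)
def blobs(m,amin=8):
    n,l,s,c=cv2.connectedComponentsWithStats(m.astype(np.uint8)); return [(s[i,4],c[i],s[i,:4]) for i in range(1,n) if s[i,4]>=amin]
def hsv(im): return cv2.cvtColor(im,cv2.COLOR_RGB2HSV).astype(int)
def orange(H): return (H[...,0]>=3)&(H[...,0]<=16)&(H[...,1]>170)&(H[...,2]>110)
E
python3 - <<'E'
from h import *
np.set_printoptions(precision=1,suppress=True)
roi={"side":(190,325,140,260),"top":(195,345,125,265)}
for n in roi:
    im=cv2.imread(f"pics/{n}0.png")[:,:,::-1].copy();H=hsv(im)
    x0,x1,y0,y1=roi[n]; k=np.zeros(H.shape[:2],bool);k[y0:y1,x0:x1]=1
    for nm,m in dict(black=H[...,2]<45,orange=orange(H),red=((H[...,0]<8)|(H[...,0]>172))&(H[...,1]>150)&(H[...,2]>60),yellow=(H[...,0]>=20)&(H[...,0]<35)&(H[...,1]>130)&(H[...,2]>100),blue=(H[...,0]>105)&(H[...,0]<130)&(H[...,1]>25)&(H[...,2]>110)).items():
        for b in blobs(m&k,6): print(n,nm,b[0],b[1],b[2])
E
python3 - <<'E'
import cv2
a=cv2.imread('pics/top0.png')[125:270,195:345]; b=cv2.imread('pics/side0.png')[145:265,190:330]
import numpy as np
a=cv2.resize(a,(400,387),interpolation=2);b=cv2.resize(b,(400,343),interpolation=2)
b=np.vstack([b,np.zeros((44,400,3),'uint8')]);cv2.imwrite('pics/crop0.png',np.hstack([a,b]))
E
```

```text
side black 143 [279.6 183.1] [275 175  10  17]
side black 21 [247.  195.5] [242 193  12   5]
side orange 219 [220.5 203.7] [212 195  17  20]
side red 112 [267.2 166.2] [258 161  16  17]
side red 19 [219.8 195.8] [218 194   5   5]
side blue 126 [235.  182.3] [227 177  17  12]
side blue 80 [290.1 184. ] [285 179  11  12]
side blue 172 [227.5 221.4] [219 215  18  15]
side blue 172 [286.2 224.7] [277 218  19  15]
top black 102 [277.8 168.8] [273 163  11  12]
top orange 168 [257.3 232.7] [249 224  17  18]
top red 200 [213.1 168.1] [203 158  25  23]
top red 23 [257.2 233. ] [255 231   5   5]
top yellow 12 [221.9 171.4] [220 170   4   4]
top blue 165 [254.8 155.7] [246 147  18  18]
top blue 155 [310.2 176.6] [302 168  18  18]
top blue 176 [233.9 210.6] [225 202  19  18]
top blue 166 [289.7 231.5] [281 223  18  19]
```

View pics/crop0.png

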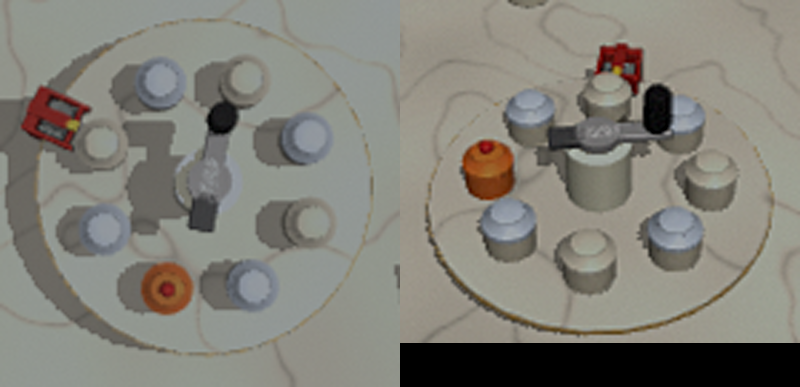

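The crop shows the knob top at left-crop (222,118), the square counterweight opposite it, the pointer with its yellow tip at (72,125), and the orange cake at (166,288).

```bash
python3 - <<'E'
from h import *
np.set_printoptions(precision=1,suppress=True)
print("knob",tri((279.6,183.1),(277.8,168.8)),"top-only z163:",onz("top",(277.8,168.8),186))
S=[(235,182.3),(227.5,221.4),(286.2,224.7)];T=[(254.8,155.7),(233.9,210.6),(289.7,231.5)]
for s,t in [(S[0],T[1]),(S[0],T[0]),(S[1],T[1]),(S[1],T[3-1]),(S[2],T[2])]: print(s,t,tri(s,t))
bl=[(254.8,155.7),(310.2,176.6),(233.9,210.6),(289.7,231.5)]
for z in(90,100): 
  q=np.array([onz("top",b,z) for b in bl]);c=q.mean(0);print(z,c,np.linalg.norm(q-c,axis=1))
q=tri((220.5,203.7),(257.3,232.7));print("orange",q)
print("yellow",[onz("top",(221.9,171.4),z) for z in(60,92)],"red",onz("top",(213.1,168.1),92))
# rim
im=cv2.imread("pics/top0.png");a=cv2.Canny(im,40,120)
E
```

```text
knob (array([584.4, -60.3, 161. ]), np.float64(1.6464138604551777)) top-only z163: [582.  -58.4 186. ]
(235, 182.3) (233.9, 210.6) (array([477.2,  53.9,  92.8]), np.float64(1.2250165267031627))
(235, 182.3) (254.8, 155.7) (array([542.8,   0.2, 153.2]), np.float64(152.1017375701905))
(227.5, 221.4) (233.9, 210.6) (array([460.1,  64. , -90.7]), np.float64(38.51938916614334))
(227.5, 221.4) (289.7, 231.5) (array([421.2, -99. ,  93.4]), np.float64(1.4329541158449979))
(286.2, 224.7) (289.7, 231.5) (array([ 497.3, -128. ,   94.6]), np.float64(161.50426038414477))
90 [525.9 -51.   90. ] [115.3 115.5 115.4 114.8]
100 [525.3 -50.4 100. ] [114.1 114.3 114.2 113.6]
orange (array([417. , -10.9,  78.8]), np.float64(0.6147892535615647))
yellow [array([589.3,  90.6,  60. ]), array([585.5,  88.1,  92. ])] red [594.4 112.4  92. ]
```

```bash
python3 -m pendant '{"grip":[1,1,1,1,1,1,1,1,1,1,1,1],"linear":[[0,0,0],[0,0,0],[0,0,0],[-20,-36,0],[-20,-36,0],[-20,-36,0],[-20,-36,0],[-20,-36,0],[-20,-36,0],[-20,-36,0],[-20,-36,0],[-20,-36,0]],"angular":[[0,0,-0.12],[0,0,-0.12],[0,0,-0.12],[0,0,0],[0,0,0],[0,0,0],[0,0,0],[0,0,0],[0,0,0],[0,0,0],[0,0,0],[0,0,0]]}'
```

```text
t: 1.1
ee_pos: [400.1, 259.5, 222.6]
orientation: [0.002, -3.141, 0.0]
ft_force: [1.5, 0.8, -0.4]
width: 88.0
grasp_force: 0.0
```

```bash
python3 -m pendant '{"grip":[1,1,1,1,1,1,1,1,1,1],"linear":[[-20.5,-35.7,0],[-20.5,-35.7,0],[-20.5,-35.7,0],[-20.5,-35.7,0],[-20.5,-35.7,0],[-20.5,-35.7,0],[-20.5,-35.7,0],[-20.5,-35.7,0],[-20.5,-35.7,0],[0,0,0]],"angular":[[0,0,0],[0,0,0],[0,0,0],[0,0,0],[0,0,0],[0,0,0],[0,0,0],[0,0,0],[0,0,0],[0,0,0]]}'
python3 - <<'E'
from h import *
for n in("side","top"):
    im=ctrl.get_image(n); cv2.imwrite(f"pics/{n}1.png",im[:,:,::-1]); 
    for b in blobs(orange(hsv(im)),40): print(n,b)
a=cv2.imread('pics/top1.png')[125:270,195:345]; b=cv2.imread('pics/side1.png')[145:265,190:330]
cv2.imwrite('pics/crop1.png',np.hstack([cv2.resize(a,(400,380)),cv2.resize(b,(400,380))]))
print(ctrl.get_obs()["ee_pos"])
E
```

```text
t: 1.93
ee_pos: [587.9, -65.3, 222.6]
orientation: [0.005, 3.139, -0.003]
ft_force: [0.2, -0.2, 0.7]
width: 87.8
grasp_force: 0.0
side (np.int32(245), array([220.64489796, 203.93469388]), array([212, 194,  17,  21], dtype=int32))
[584.70459877 -61.07402972 221.99584395]
```

View pics/crop1.png

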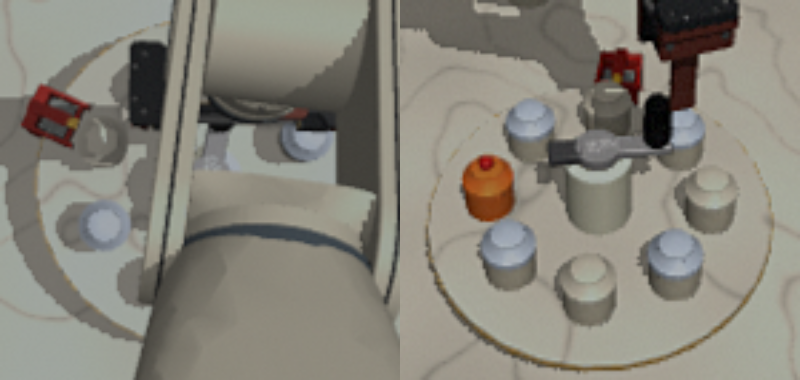

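The side crop shows a finger beyond the knob (at 655,120), with the other finger hidden behind the arm in the top view. The gripper is above the knob. The top view is mostly blocked by the arm, so I will track the tray with the side camera.

```bash
python3 -m pendant '{"grip":[1,1,1,1,1,-1,-1,-1,-1,-1,-1,-1],"linear":[[0,0,18],[0,0,18],[0,0,18],[0,0,19.5],[0,0,0],[0,0,0],[0,0,0],[0,0,0],[0,0,0],[0,0,0],[0,0,0],[0,0,0]],"angular":[[0,0,0],[0,0,0],[0,0,0],[0,0,0],[0,0,0],[0,0,0],[0,0,0],[0,0,0],[0,0,0],[0,0,0],[0,0,0],[0,0,0]]}'
cat >> h.py <<'E'
AX=np.array([525.7,-50.7]); PT=np.radians(67.0)
def look(tag):
    t=ctrl.get_obs()["t"]; im=ctrl.get_image("side"); cv2.imwrite(f"pics/s_{tag}.png",im[:,:,::-1]); H=hsv(im)
    k=np.zeros(H.shape[:2],bool);k[140:260,190:330]=1
    o=[b for b in blobs(orange(H)&k,40)]; out=[]
    for b in o:
        d=onz("side",b[1],79)[:2]-AX; r=np.hypot(*d)
        out.append((int(b[0]),round(r),round(np.arctan2(d[1],d[0])-PT,3)))
    bl=[]
    for b in blobs((H[...,0]>105)&(H[...,0]<130)&(H[...,1]>25)&(H[...,2]>110)&k,100):
        d=onz("side",b[1],93)[:2]-AX; r=np.hypot(*d)
        if abs(r-115)<7: bl.append(np.arctan2(d[1],d[0])-PT-np.pi/4)
    ph=np.angle(np.exp(4j*np.array(bl)).sum())/4 if bl else None
    print("t",t,"orange(area,r,ang)",out,"blue mod pi/2",ph,np.round(np.angle(np.exp(4j*np.array(bl)))/4,3),"knobang",)
    ob=ctrl.get_obs(); d=ob["ee_pos"][:2]-AX; print("tcp",ob["ee_pos"].round(1),"r",np.hypot(*d).round(1),"phi",np.degrees(np.arctan2(d[1],d[0])).round(1),"F",ob["ft_force"].round(1),"w",ob["width"],ob["grasp_force"])
E
python3 -c "
from h import *
look('a')"
```

```text
t: 3.03
ee_pos: [584.9, -59.8, 149.6]
orientation: [-0.002, 3.141, -0.0]
ft_force: [0.1, 0.4, -0.1]
width: 44.8
grasp_force: 0.0
t 3.0333 orange(area,r,ang) [(244, 115, np.float64(1.638))] blue mod pi/2 0.04497106668689985 [0.056 0.044 0.035] knobang
tcp [584.8 -59.7 149.5] r 59.8 phi -8.7 F [0.5 0.4 0.1] w 40.37260205020622 0.0
```

```bash
cat > gen.py <<'E'
# work out rows (tool axes: x=-world x, y=+world y) for crank angle steps in deg: gen.py phi0 steps...
import sys,numpy as np
p=np.radians(float(sys.argv[1])+np.r_[0,np.cumsum([float(s) for s in sys.argv[2:]])])
c=np.round(60*np.c_[-np.cos(p),np.sin(p)],1)
print(",".join("[%g,%g,0]"%tuple(r) for r in np.diff(c,axis=0).round(1)),"end",np.degrees(p[-1]).round(2))
E
python3 -m pendant '{"grip":[-1,-1,-1,-1,-1],"linear":[[0,0,0],[0,0,0],[0,0,0],[0,0,0],[0,0,0]],"angular":[[0,0,0],[0,0,0],[0,0,0],[0,0,0],[0,0,0]]}'
python3 gen.py -9 1 3 5 7 9 10 11 12 12 12 12 12; python3 gen.py 97 12 12 12 12 12 12 12 12 12 12 12 12
```

```text
t: 3.5
ee_pos: [584.7, -59.7, 149.2]
orientation: [0.002, -3.142, -0.0]
ft_force: [-0.6, 0.1, 0.9]
width: 28.8
grasp_force: 30.0
[-0.1,1,0],[-0.4,3.2,0],[-0.2,5.2,0],[0.4,7.3,0],[1.9,9.2,0],[3.8,9.8,0],[6,9.8,0],[8.5,9.2,0],[10.3,7.2,0],[11.6,4.9,0],[12.3,2.4,0],[12.5,-0.2,0] end 97.0
[12.2,-2.9,0],[11.4,-5.3,0],[10,-7.5,0],[8.2,-9.5,0],[6.1,-11,0],[3.7,-12,0],[1.1,-12.4,0],[-1.5,-12.5,0],[-4.1,-11.9,0],[-6.5,-10.7,0],[-8.5,-9.2,0],[-10.3,-7.2,0] end 241.0
```

Knob gripped (28.8 mm wide, 30 N). Starting the wind.

```bash
python3 -m pendant '{"grip":[-1,-1,-1,-1,-1,-1,-1,-1,-1,-1,-1,-1],"linear":[[-0.1,1,0],[-0.4,3.2,0],[-0.2,5.2,0],[0.4,7.3,0],[1.9,9.2,0],[3.8,9.8,0],[6,9.8,0],[8.5,9.2,0],[10.3,7.2,0],[11.6,4.9,0],[12.3,2.4,0],[12.5,-0.2,0]],"angular":[[0,0,0],[0,0,0],[0,0,0],[0,0,0],[0,0,0],[0,0,0],[0,0,0],[0,0,0],[0,0,0],[0,0,0],[0,0,0],[0,0,0]]}'
python3 -c "
from h import *
look('b')"
python3 -m pendant '{"grip":[-1,-1,-1,-1,-1,-1,-1,-1,-1,-1,-1,-1],"linear":[[12.2,-2.9,0],[11.4,-5.3,0],[10,-7.5,0],[8.2,-9.5,0],[6.1,-11,0],[3.7,-12,0],[1.1,-12.4,0],[-1.5,-12.5,0],[-4.1,-11.9,0],[-6.5,-10.7,0],[-8.5,-9.2,0],[-10.3,-7.2,0]],"angular":[[0,0,0],[0,0,0],[0,0,0],[0,0,0],[0,0,0],[0,0,0],[0,0,0],[0,0,0],[0,0,0],[0,0,0],[0,0,0],[0,0,0]]}'
python3 -c "
from h import *
look('c')"
python3 gen.py 241 12 12 12 12 12 12 12 12 12 12 12 12
```

```text
t: 4.5
ee_pos: [516.8, 9.8, 149.2]
orientation: [-0.004, 3.141, -0.001]
ft_force: [2.2, -10.2, -1.9]
width: 28.5
grasp_force: 30.0
t 4.5 orange(area,r,ang) [(252, 116, np.float64(1.916))] blue mod pi/2 0.32486787941678164 [0.329 0.336 0.314 0.321] knobang
tcp [514.2   9.3 149. ] r 61.1 phi 100.8 F [-2.9 -4.8  6.6] w 28.71451618208282 30.089005109039135
t: 5.55
ee_pos: [495.9, -102.1, 149.2]
orientation: [0.0, 3.142, 0.004]
ft_force: [3.8, 9.1, -0.7]
width: 29.0
grasp_force: 30.0
t 5.55 orange(area,r,ang) [(285, 117, np.float64(-3.449))] blue mod pi/2 -0.3168208917875765 [-0.319 -0.31  -0.322] knobang
tcp [ 498.2 -103.2  149.4] r 59.2 phi -117.7 F [ 3.9  1.2 -7.3] w 28.282648746075175 29.87771049316507
[-11.6,-4.9,0],[-12.3,-2.4,0],[-12.5,0.2,0],[-12.2,2.9,0],[-11.4,5.3,0],[-10,7.5,0],[-8.2,9.5,0],[-6.1,11,0],[-3.7,12,0],[-1.1,12.4,0],[1.5,12.5,0],[4.1,11.9,0] end 385.0
```

```bash
python3 -m pendant '{"grip":[-1,-1,-1,-1,-1,-1,-1,-1,-1,-1,-1,-1],"linear":[[-11.6,-4.9,0],[-12.3,-2.4,0],[-12.5,0.2,0],[-12.2,2.9,0],[-11.4,5.3,0],[-10,7.5,0],[-8.2,9.5,0],[-6.1,11,0],[-3.7,12,0],[-1.1,12.4,0],[1.5,12.5,0],[4.1,11.9,0]],"angular":[[0,0,0],[0,0,0],[0,0,0],[0,0,0],[0,0,0],[0,0,0],[0,0,0],[0,0,0],[0,0,0],[0,0,0],[0,0,0],[0,0,0]]}'
cat > fit.py <<'E'
import numpy as np
from scipy.optimize import least_squares
D=np.pi/180
# schedule: list of (duration, deg); cams of .05 hold between; measurements (t,theta)
def steps(calls): # each call a list of deg/row; followed by one camera hold
    s=[]
    for c in calls: s+=[(1/12,d*D*12) for d in c]+[(.05,0)]
    return s
def sim(L,F,s,th=1.625,w=0,t=3.5,h=1/240):
    tr=[(t,th,w)]
    for d,wc in s:
        n=round(d/h)
        for _ in range(n):
            tq=.05*(wc-w)-.006*w
            f=.04*F
            if w<=1e-9 and abs(tq)<f: w=0;a=0
            else: a=(tq-f*(np.sign(w) if abs(w)>1e-9 else np.sign(tq)))/(.056*L)
            wn=w+a*h
            if w>0 and wn<0: wn=0
            w=wn; th+=w*h; t+=h; tr.append((t,th,w))
    return np.array(tr)
def fit(s,M):
    M=np.array(M)
    def r(p):
        T=sim(*p,s); return (np.interp(M[:,0],T[:,0],T[:,1])-M[:,1])/.01
    return least_squares(r,[1,1],bounds=([.5,.4],[1.8,2]),diff_step=.01)
E
python3 -c "
from h import *
look('d')"
```

```text
t: 6.6
ee_pos: [579.6, -23.4, 149.1]
orientation: [-0.003, 3.141, -0.0]
ft_force: [-3.3, -2.1, 2.3]
width: 28.6
grasp_force: 30.0
t 6.6 orange(area,r,ang) [(273, 117, np.float64(-2.22))] blue mod pi/2 -0.6418735532904917 [-0.646 -0.637 -0.643] knobang
tcp [578.6 -21.7 149.2] r 60.4 phi 28.8 F [-1.2  2.3  2.4] w 28.586245570336743 30.025009918317664
```

```bash
cat > st.py <<'E'
from fit import *
C=[[1,3,5,7,9,10,11,12,12,12,12,12],[12]*12,[12]*12]
M=[(3.5,1.616),(4.5,1.896),(5.55,2.825),(6.6,4.071)]
E
python3 - <<'E'
from st import *
r=fit(steps(C),M);print(r.x,r.fun*.01,r.cost)
T=sim(*r.x,steps(C));print(T[-1])
for k in(10,11,12,13):
    T=sim(*r.x,steps(C+[[k]*12]*6));print(k,[T[np.searchsorted(T[:,0],6.65+1.05*i-.06),1:].round(2) for i in range(1,7)],T[-12*20:,2].min(),T[-240:,2].max())
E
python3 gen.py 385 12 12 12 12 12 12 12 12 12 12 12 12
```

```text
[0.94276112 1.1579708 ] [ 0.009      -0.01766196  0.00722011 -0.00135532] 2.234558793509034
[6.65       4.13093654 1.17619341]
10 [array([5.25, 1.09]), array([6.31, 1.02]), array([7.33, 1.  ]), array([8.34, 1.  ]), array([9.34, 0.99]), array([10.34,  0.99])] 0.8992705218952105 0.9935164463262925
11 [array([5.32, 1.21]), array([6.53, 1.19]), array([7.73, 1.18]), array([8.92, 1.18]), array([10.11,  1.18]), array([11.29,  1.17])] 1.071662519346452 1.1753195382715393
12 [array([5.39, 1.33]), array([6.75, 1.35]), array([8.12, 1.35]), array([9.49, 1.36]), array([10.87,  1.36]), array([12.24,  1.36])] 1.2440545167976962 1.3571226302167885
13 [array([5.46, 1.45]), array([6.97, 1.51]), array([8.51, 1.53]), array([10.07,  1.54]), array([11.63,  1.54]), array([13.19,  1.54])] 1.416446514248939 1.5389257221620372
[6.5,10.7,0],[8.5,9.2,0],[10.3,7.2,0],[11.6,4.9,0],[12.3,2.4,0],[12.5,-0.2,0],[12.2,-2.9,0],[11.4,-5.3,0],[10,-7.5,0],[8.2,-9.5,0],[6.1,-11,0],[3.7,-12,0] end 529.0
```

```bash
python3 - <<'E'
from st import *
x=[.943,1.158]
for k in (14,14.5,15):
    T=sim(*x,steps(C+[[k]*12,[13.5]*24,[13.5]*24,[13.5]*24]));print(k,[(round(a,2),round(w,2)) for a,_,w in T[::20] if a>7])
E
python3 gen.py 385 14 14 14 14 14 14 14 14 14 14 14 14
python3 gen.py 553 13.5 13.5 13.5 13.5 13.5 13.5 13.5 13.5 13.5 13.5 13.5 13.5
```

```text
14 [(np.float64(7.08), np.float64(1.4)), (np.float64(7.17), np.float64(1.44)), (np.float64(7.25), np.float64(1.47)), (np.float64(7.33), np.float64(1.49)), (np.float64(7.42), np.float64(1.52)), (np.float64(7.5), np.float64(1.54)), (np.float64(7.58), np.float64(1.56)), (np.float64(7.67), np.float64(1.54)), (np.float64(7.75), np.float64(1.47)), (np.float64(7.83), np.float64(1.49)), (np.float64(7.92), np.float64(1.5)), (np.float64(8.0), np.float64(1.52)), (np.float64(8.08), np.float64(1.54)), (np.float64(8.17), np.float64(1.55)), (np.float64(8.25), np.float64(1.56)), (np.float64(8.33), np.float64(1.57)), (np.float64(8.42), np.float64(1.58)), (np.float64(8.5), np.float64(1.59)), (np.float64(8.58), np.float64(1.6)), (np.float64(8.67), np.float64(1.61)), (np.float64(8.75), np.float64(1.62)), (np.float64(8.83), np.float64(1.62)), (np.float64(8.92), np.float64(1.63)), (np.float64(9.0), np.float64(1.64)), (np.float64(9.08), np.float64(1.64)), (np.float64(9.17), np.float64(1.65)), (np.float64(9.25), np.float64(1.65)), (np.float64(9.33), np.float64(1.65)), (np.float64(9.42), np.float64(1.66)), (
[... 7994 characters left out ...]
)), (np.float64(13.17), np.float64(1.66)), (np.float64(13.25), np.float64(1.67)), (np.float64(13.33), np.float64(1.67)), (np.float64(13.42), np.float64(1.67)), (np.float64(13.5), np.float64(1.67)), (np.float64(13.58), np.float64(1.68)), (np.float64(13.67), np.float64(1.68)), (np.float64(13.75), np.float64(1.68)), (np.float64(13.83), np.float64(1.59))]
[7.8,12.4,0],[10.5,10.1,0],[12.7,7.3,0],[14,4.1,0],[14.6,0.5,0],[14.3,-3.1,0],[13.2,-6.4,0],[11.2,-9.4,0],[8.6,-11.8,0],[5.5,-13.6,0],[2,-14.5,0],[-1.5,-14.5,0] end 553.0
[-4.8,-13.3,0],[-7.7,-11.8,0],[-10.3,-9.6,0],[-12.3,-7,0],[-13.5,-4,0],[-14.1,-0.7,0],[-13.8,2.7,0],[-12.9,5.8,0],[-11.2,8.6,0],[-8.8,11,0],[-6,12.8,0],[-2.9,13.8,0] end 715.0
```

```bash
python3 -m pendant '{"grip":[-1,-1,-1,-1,-1,-1,-1,-1,-1,-1,-1,-1],"linear":[[7.8,12.4,0],[10.5,10.1,0],[12.7,7.3,0],[14,4.1,0],[14.6,0.5,0],[14.3,-3.1,0],[13.2,-6.4,0],[11.2,-9.4,0],[8.6,-11.8,0],[5.5,-13.6,0],[2,-14.5,0],[-1.5,-14.5,0]],"angular":[[0,0,0],[0,0,0],[0,0,0],[0,0,0],[0,0,0],[0,0,0],[0,0,0],[0,0,0],[0,0,0],[0,0,0],[0,0,0],[0,0,0]]}'
python3 -c "
from h import *
look('e')"
python3 -m pendant '{"grip":[-1,-1,-1,-1,-1,-1,-1,-1,-1,-1,-1,-1],"linear":[[-4.8,-13.3,0],[-7.7,-11.8,0],[-10.3,-9.6,0],[-12.3,-7,0],[-13.5,-4,0],[-14.1,-0.7,0],[-13.8,2.7,0],[-12.9,5.8,0],[-11.2,8.6,0],[-8.8,11,0],[-6,12.8,0],[-2.9,13.8,0]],"angular":[[0,0,0],[0,0,0],[0,0,0],[0,0,0],[0,0,0],[0,0,0],[0,0,0],[0,0,0],[0,0,0],[0,0,0],[0,0,0],[0,0,0]]}'
python3 -c "
from h import *
look('f')"
for k in 13 13.5; do python3 gen.py 715 $k $k $k $k $k $k $k $k $k $k $k $k;done
```

```text
t: 7.65
ee_pos: [467.0, -63.9, 149.3]
orientation: [-0.001, 3.138, 0.001]
ft_force: [10.1, 4.2, -8.2]
width: 28.7
grasp_force: 29.9
t 7.65 orange(area,r,ang) [(213, 114, np.float64(-0.713))] blue mod pi/2 -0.6951206628781103 [-0.691 -0.694 -0.7  ] knobang
tcp [467.7 -65.7 149.3] r 59.9 phi -165.5 F [ 3.6 -2.3 -6.7] w 28.727206116285274 29.884974705346394
t: 8.7
ee_pos: [585.5, -54.2, 149.2]
orientation: [0.002, -3.142, 0.0]
ft_force: [-2.6, -0.1, 2.6]
width: 28.3
grasp_force: 30.0
t 8.7 orange(area,r,ang) [(216, 114, np.float64(0.999))] blue mod pi/2 -0.59210168415952 [-0.591 -0.588 -0.597] knobang
tcp [585.5 -51.8 149.2] r 59.8 phi -1.1 F [0.5 3.1 2.3] w 28.5568867599133 30.0153418208356
[0.4,13.6,0],[3.4,13.1,0],[6.3,12.1,0],[8.8,10.3,0],[10.9,8.1,0],[12.5,5.4,0],[13.3,2.5,0],[13.6,-0.6,0],[13.1,-3.7,0],[11.9,-6.5,0],[10.2,-9,0],[7.9,-11,0] end 871.0
[0.5,14.1,0],[3.7,13.6,0],[6.8,12.3,0],[9.4,10.5,0],[11.7,7.9,0],[13.2,5,0],[14,1.8,0],[14,-1.5,0],[13.3,-4.8,0],[11.8,-7.7,0],[9.6,-10.3,0],[7,-12.3,0] end 877.0
```

```bash
cat >> st.py <<'E'
C+=[[14]*12,[13.5]*12]
M+=[(7.65,5.588),(8.7,7.262)]
E
python3 - <<'E'
from st import *
r=fit(steps(C),M);print(r.x,(r.fun*.01).round(3))
T=sim(*r.x,steps(C));print(T[-1], T[-265:,2].min(),T[-265:,2].max(),"t>1.36:",T[T[:,2]>1.37][0,0])
for k in(12.5,13,13.5):
    T=sim(*r.x,steps(C+[[k]*24,[k]*24]));print(k,T[T[:,0]>8.75][::60,2].round(2))
E
```

```text
[1.05405739 1.06927893] [ 0.009 -0.023 -0.004  0.01   0.001 -0.003]
[8.75       7.33840921 1.54688831] 1.4984844319213793 1.6593651827427183 t>1.36: 6.937499999999858
12.5 [1.55 1.55 1.56 1.56 1.56 1.57 1.57 1.57 1.56 1.48 1.5  1.52 1.53 1.54
 1.55 1.55 1.56]
13 [1.55 1.57 1.59 1.61 1.62 1.63 1.64 1.64 1.64 1.56 1.58 1.6  1.61 1.63
 1.63 1.64 1.65]
13.5 [1.55 1.59 1.63 1.66 1.68 1.7  1.71 1.72 1.72 1.64 1.66 1.69 1.7  1.71
 1.72 1.73 1.74]
```

```bash
python3 -m pendant '{"grip":[-1,-1,-1,-1,-1,-1,-1,-1,-1,-1,-1,-1],"linear":[[0.4,13.6,0],[3.4,13.1,0],[6.3,12.1,0],[8.8,10.3,0],[10.9,8.1,0],[12.5,5.4,0],[13.3,2.5,0],[13.6,-0.6,0],[13.1,-3.7,0],[11.9,-6.5,0],[10.2,-9,0],[7.9,-11,0]],"angular":[[0,0,0],[0,0,0],[0,0,0],[0,0,0],[0,0,0],[0,0,0],[0,0,0],[0,0,0],[0,0,0],[0,0,0],[0,0,0],[0,0,0]]}'
for p in 871 1027 1183; do python3 gen.py $p 13 13 13 13 13 13 13 13 13 13 13 13; done
```

```text
t: 9.75
ee_pos: [472.4, -21.5, 149.3]
orientation: [-0.003, 3.139, -0.001]
ft_force: [9.7, -4.0, -8.2]
width: 28.5
grasp_force: 29.9
[5.2,-12.6,0],[2.2,-13.4,0],[-0.8,-13.5,0],[-3.9,-13,0],[-6.7,-11.9,0],[-9.1,-10,0],[-11.2,-7.7,0],[-12.7,-5,0],[-13.4,-2,0],[-13.5,1.1,0],[-13,4.1,0],[-11.7,6.9,0] end 1027.0
[-9.9,9.3,0],[-7.5,11.4,0],[-4.7,12.7,0],[-1.8,13.5,0],[1.3,13.5,0],[4.3,12.9,0],[7.1,11.5,0],[9.5,9.7,0],[11.5,7.3,0],[12.8,4.6,0],[13.5,1.5,0],[13.5,-1.5,0] end 1183.0
[12.8,-4.6,0],[11.5,-7.3,0],[9.5,-9.7,0],[7.1,-11.5,0],[4.3,-12.9,0],[1.3,-13.5,0],[-1.8,-13.5,0],[-4.7,-12.7,0],[-7.5,-11.4,0],[-9.9,-9.3,0],[-11.7,-6.9,0],[-13,-4.1,0] end 1339.0
```

```bash
python3 -m pendant '{"grip":[-1,-1,-1,-1,-1,-1,-1,-1,-1,-1,-1,-1],"linear":[[5.2,-12.6,0],[2.2,-13.4,0],[-0.8,-13.5,0],[-3.9,-13,0],[-6.7,-11.9,0],[-9.1,-10,0],[-11.2,-7.7,0],[-12.7,-5,0],[-13.4,-2,0],[-13.5,1.1,0],[-13,4.1,0],[-11.7,6.9,0]],"angular":[[0,0,0],[0,0,0],[0,0,0],[0,0,0],[0,0,0],[0,0,0],[0,0,0],[0,0,0],[0,0,0],[0,0,0],[0,0,0],[0,0,0]]}'
python3 -c "
from h import *
look('g')"
python3 -m pendant '{"grip":[-1,-1,-1,-1,-1,-1,-1,-1,-1,-1,-1,-1],"linear":[[-9.9,9.3,0],[-7.5,11.4,0],[-4.7,12.7,0],[-1.8,13.5,0],[1.3,13.5,0],[4.3,12.9,0],[7.1,11.5,0],[9.5,9.7,0],[11.5,7.3,0],[12.8,4.6,0],[13.5,1.5,0],[13.5,-1.5,0]],"angular":[[0,0,0],[0,0,0],[0,0,0],[0,0,0],[0,0,0],[0,0,0],[0,0,0],[0,0,0],[0,0,0],[0,0,0],[0,0,0],[0,0,0]]}'
python3 -c "
from h import *
look('h')"
```

```text
t: 10.75
ee_pos: [561.2, -98.0, 149.2]
orientation: [0.001, -3.141, 0.0]
ft_force: [-1.1, 0.7, -0.1]
width: 28.5
grasp_force: 30.0
t 10.75 orange(area,r,ang) [(264, 116, np.float64(-1.927))] blue mod pi/2 -0.3519276311873541 [-0.347 -0.357] knobang
tcp [563.1 -96.5 149.2] r 59.1 phi -50.7 F [ 4.5  1.1 -0.8] w 28.45831051838034 29.974540790717583
t: 11.8
ee_pos: [510.4, 8.6, 149.2]
orientation: [-0.004, 3.141, -0.002]
ft_force: [4.2, -10.8, -1.6]
width: 28.7
grasp_force: 30.0
t 11.8 orange(area,r,ang) [(207, 116, np.float64(-0.191))] blue mod pi/2 -0.19380500428955963 [-0.194 -0.189 -0.198] knobang
tcp [507.8   7.7 149. ] r 61.1 phi 107.0 F [-2.  -6.   7.2] w 28.475934208842297 30.09373237757245
```

```bash
cat >> st.py <<'E'
C+=[[13]*24,[13]*12]
M+=[(10.75,10.644),(11.8,12.372)]
E
python3 - <<'E'
from st import *
r=fit(steps(C),M);print(r.x,(r.fun*.01).round(3))
for k in(12,12.5):
  T=sim(*r.x,steps(C+[[k]*12]*2));print(T[-1], T[T[:,0]>11.85][::40,2].round(2),"t>1.36:",T[T[:,2]>1.37][0,0])
E
for p in 1183 1333; do python3 gen.py $p 12.5 12.5 12.5 12.5 12.5 12.5 12.5 12.5 12.5 12.5 12.5 12.5; done
```

```text
[1.13989477 1.01608886] [ 0.009 -0.029 -0.022 -0.003  0.001  0.019  0.01  -0.015]
[13.95       15.58549852  1.38856573] [1.55 1.55 1.54 1.54 1.54 1.53 1.52 1.44 1.45 1.46 1.47 1.48 1.48] t>1.36: 6.908333333333193
[13.95       15.68945725  1.46168256] [1.55 1.56 1.57 1.57 1.58 1.58 1.58 1.5  1.51 1.53 1.54 1.55 1.56] t>1.36: 6.908333333333193
[12.3,-4.3,0],[11.1,-6.9,0],[9.4,-9.1,0],[7.2,-11,0],[4.6,-12.2,0],[1.9,-12.9,0],[-1,-13,0],[-3.8,-12.5,0],[-6.4,-11.4,0],[-8.7,-9.8,0],[-10.6,-7.6,0],[-12,-5.2,0] end 1333.0
[-12.8,-2.4,0],[-13.1,0.4,0],[-12.6,3.2,0],[-11.7,5.9,0],[-10.1,8.2,0],[-8.1,10.3,0],[-5.7,11.8,0],[-3,12.7,0],[-0.1,13.1,0],[2.6,12.7,0],[5.4,12,0],[7.8,10.4,0] end 1483.0
```

```bash
python3 -m pendant '{"grip":[-1,-1,-1,-1,-1,-1,-1,-1,-1,-1,-1,-1],"linear":[[12.3,-4.3,0],[11.1,-6.9,0],[9.4,-9.1,0],[7.2,-11,0],[4.6,-12.2,0],[1.9,-12.9,0],[-1,-13,0],[-3.8,-12.5,0],[-6.4,-11.4,0],[-8.7,-9.8,0],[-10.6,-7.6,0],[-12,-5.2,0]],"angular":[[0,0,0],[0,0,0],[0,0,0],[0,0,0],[0,0,0],[0,0,0],[0,0,0],[0,0,0],[0,0,0],[0,0,0],[0,0,0],[0,0,0]]}'
python3 -c "
from h import *
look('i')"
python3 -m pendant '{"grip":[-1,-1,-1,-1,-1,-1,-1,-1,-1,-1,-1,-1],"linear":[[-12.8,-2.4,0],[-13.1,0.4,0],[-12.6,3.2,0],[-11.7,5.9,0],[-10.1,8.2,0],[-8.1,10.3,0],[-5.7,11.8,0],[-3,12.7,0],[-0.1,13.1,0],[2.6,12.7,0],[5.4,12,0],[7.8,10.4,0]],"angular":[[0,0,0],[0,0,0],[0,0,0],[0,0,0],[0,0,0],[0,0,0],[0,0,0],[0,0,0],[0,0,0],[0,0,0],[0,0,0],[0,0,0]]}'
python3 -c "
from h import *
look('j')"
```

```text
t: 12.85
ee_pos: [507.3, -107.1, 149.1]
orientation: [-0.0, -3.141, -0.003]
ft_force: [2.1, 8.8, 0.5]
width: 28.5
grasp_force: 30.0
t 12.85 orange(area,r,ang) [(235, 115, np.float64(1.5))] blue mod pi/2 -0.09471315430630349 [-0.09  -0.093 -0.101] knobang
tcp [ 510.  -107.7  149.4] r 59.1 phi -105.4 F [ 5.1  1.7 -6.6] w 28.422693071450425 29.888194216182455
t: 13.9
ee_pos: [568.7, -7.9, 149.1]
orientation: [-0.003, 3.141, -0.0]
ft_force: [-1.2, -2.7, 2.3]
width: 28.3
grasp_force: 30.0
t 13.9 orange(area,r,ang) [(292, 116, np.float64(-3.178))] blue mod pi/2 -0.03811933111472571 [-0.028 -0.035 -0.04  -0.05 ] knobang
tcp [567.   -6.4 149.1] r 60.6 phi 47.1 F [-0.7  3.9  4.8] w 28.417421974534925 30.040267840668093
```

```bash
cat >> st.py <<'E'
C+=[[12.5]*12,[12.5]*12]
M+=[(12.85,14.042),(13.9,15.670)]
E
python3 - <<'E'
from st import *
M=np.array(M)
# fit start offset too
def rr(p):
    T=sim(p[0],p[1],steps(C),th=1.616+p[2]); return (np.interp(M[:,0],T[:,0],T[:,1])-M[:,1])/.01
r=least_squares(rr,[1,1,0],diff_step=.01);print(r.x,(r.fun*.01).round(3))
T=sim(r.x[0],r.x[1],steps(C),th=1.616+r.x[2]);w=T[-1,2];print(T[-1])
th=T[-1,1]-r.fun[-1]*.01
for a in ([11,10,9,8,7,7,7,7,7,7,7,7],[12,11,10,9,8,8,8,8,8,8,8,8],[12,11,10,9,8,7,6,6,6,6,6,6]):
    U=sim(r.x[0],r.x[1],steps([a]),th=th,w=w,t=13.95);print(a,U[-1],18.85-U[-1,1])
    V=sim(r.x[0],r.x[1],[(2,0)],th=U[-1,1],w=U[-1,2],t=0);print("coast",V[-1,1]-V[0,1])
E
python3 gen.py 1483 12 11 10 9 8 7 6 6 6 6 6 6
```

```text
[1.18642294 1.00118481 0.02947972] [ 0.029 -0.014 -0.02  -0.008 -0.007  0.012  0.018  0.004 -0.002 -0.012]
[13.95       15.73437258  1.47608615]
[11, 10, 9, 8, 7, 7, 7, 7, 7, 7, 7, 7] [15.         17.06566121  0.96370423] 1.7843387907972463
coast 0.4165618012613592
[12, 11, 10, 9, 8, 8, 8, 8, 8, 8, 8, 8] [15.         17.13181883  1.06591721] 1.7181811664481117
coast 0.4873469108796229
[12, 11, 10, 9, 8, 7, 6, 6, 6, 6, 6, 6] [15.         17.08465508  0.93445746] 1.7653449195144262
coast 0.39686939945332256
[9.5,8.2,0],[10,5.7,0],[9.9,3.4,0],[9.3,1.6,0],[8.3,0.1,0],[7.3,-0.8,0],[6.1,-1.4,0],[6,-2.1,0],[5.7,-2.6,0],[5.4,-3.3,0],[5,-3.7,0],[4.6,-4.3,0] end 1576.0
```

```bash
python3 -m pendant '{"grip":[-1,-1,-1,-1,-1,-1,-1,-1,-1,-1,-1,-1],"linear":[[9.5,8.2,0],[10,5.7,0],[9.9,3.4,0],[9.3,1.6,0],[8.3,0.1,0],[7.3,-0.8,0],[6.1,-1.4,0],[6,-2.1,0],[5.7,-2.6,0],[5.4,-3.3,0],[5,-3.7,0],[4.6,-4.3,0]],"angular":[[0,0,0],[0,0,0],[0,0,0],[0,0,0],[0,0,0],[0,0,0],[0,0,0],[0,0,0],[0,0,0],[0,0,0],[0,0,0],[0,0,0]]}'
python3 -c "
from h import *
look('k')"
python3 - <<'E'
from st import *
for n in (4,5,6,7,8,9):
    U=sim(1.15,1.02,[(1/12,6*D*12)]*n+[(2,0)],th=17.08,w=.93,t=0);print(n,U[-1,1]-18.85)
E
python3 gen.py 1576 6 6 6 6 6 6 6 6 6 6 6 6
```

```text
t: 14.95
ee_pos: [481.3, -9.2, 149.1]
orientation: [0.002, -3.141, 0.0]
ft_force: [-1.9, 2.3, 2.9]
width: 28.3
grasp_force: 30.0
t 14.95 orange(area,r,ang) [(252, 116, np.float64(-1.794))] blue mod pi/2 -0.21681688274013283 [-0.213 -0.214 -0.224] knobang
tcp [480.7  -9.9 149.1] r 60.7 phi 137.8 F [-4.6  1.3  4.9] w 28.66920397486919 30.059417350566946
4 -1.1900960042026298
5 -1.1417377358339778
6 -1.0942039281271008
7 -1.0474656092502954
8 -1.0014925934946852
9 -0.9562536594796534
[4.1,-4.8,0],[3.6,-5.1,0],[3,-5.5,0],[2.5,-5.8,0],[1.8,-6,0],[1.2,-6.1,0],[0.6,-6.3,0],[-0.1,-6.3,0],[-0.8,-6.2,0],[-1.4,-6.1,0],[-2.1,-6,0],[-2.6,-5.7,0] end 1648.0
```

```bash
python3 - <<'E'
from st import *
for k in (6,7,8,9):
    U=sim(1.15,1.02,[(1/12,k*D*12)]*12+[(.05,0)],th=17.107,w=.93,t=15);V=sim(1.15,1.02,[(2,0)],th=U[-1,1],w=U[-1,2]);print(k,U[-1],V[-1,1]-18.85)
E
python3 gen.py 1576 7 7 7 7 7 7 7 7 7 7 7 7;python3 gen.py 1576 8 8 8 8 8 8 8 8 8 8 8 8
```

```text
6 [16.05       17.88729697  0.5605749 ] -0.7976330602370716
7 [16.05       17.95500333  0.66468534] -0.6755862979711083
8 [16.05       18.02270968  0.76879577] -0.5488568674364736
9 [16.05       18.09041604  0.87290621] -0.418075873005737
[4.7,-5.6,0],[4.1,-6.1,0],[3.2,-6.6,0],[2.5,-6.9,0],[1.6,-7.1,0],[0.7,-7.3,0],[-0.2,-7.3,0],[-1.1,-7.3,0],[-2,-7,0],[-2.8,-6.8,0],[-3.6,-6.4,0],[-4.3,-5.9,0] end 1660.0
[5.3,-6.4,0],[4.5,-7.1,0],[3.4,-7.7,0],[2.3,-8,0],[1.2,-8.3,0],[0,-8.4,0],[-1.2,-8.3,0],[-2.3,-8,0],[-3.4,-7.7,0],[-4.5,-7.1,0],[-5.3,-6.4,0],[-6.3,-5.6,0] end 1672.0
```

```bash
python3 -m pendant '{"grip":[-1,-1,-1,-1,-1,-1,-1,-1,-1,-1,-1,-1],"linear":[[4.7,-5.6,0],[4.1,-6.1,0],[3.2,-6.6,0],[2.5,-6.9,0],[1.6,-7.1,0],[0.7,-7.3,0],[-0.2,-7.3,0],[-1.1,-7.3,0],[-2,-7,0],[-2.8,-6.8,0],[-3.6,-6.4,0],[-4.3,-5.9,0]],"angular":[[0,0,0],[0,0,0],[0,0,0],[0,0,0],[0,0,0],[0,0,0],[0,0,0],[0,0,0],[0,0,0],[0,0,0],[0,0,0],[0,0,0]]}'
python3 -c "
from h import *
look('l')"
python3 - <<'E'
from st import *
for n in (6,7,8,9,10,11):
    U=sim(1.15,1.02,[(1/12,7*D*12)]*n+[(2,0)],th=17.955,w=.665,t=0);print(n,U[-1,1]-18.85)
E
python3 gen.py 1660 7 7 7 7 7 7 7 7 7 7 7 7
```

```text
t: 16.0
ee_pos: [480.4, -89.5, 149.2]
orientation: [-0.001, 3.14, 0.001]
ft_force: [4.9, 4.7, -2.7]
width: 28.6
grasp_force: 29.9
t 16.0 orange(area,r,ang) [(219, 114, np.float64(-0.895))] blue mod pi/2 0.6867638982988341 [0.699 0.675 0.686] knobang
tcp [481.3 -90.4 149.3] r 59.5 phi -138.2 F [ 3.2  0.6 -5.1] w 28.16469576922974 29.918830623209942
6 -0.36708809481851645
7 -0.31636729000525676
8 -0.265803952702516
9 -0.21538914002605836
10 -0.16511442726428882
11 -0.1149677077218918
[-5.1,-5.3,0],[-5.6,-4.6,0],[-6.2,-4,0],[-6.6,-3.1,0],[-7,-2.4,0],[-7.1,-1.4,0],[-7.4,-0.6,0],[-7.3,0.3,0],[-7.2,1.2,0],[-7,2.1,0],[-6.7,2.9,0],[-6.4,3.8,0] end 1744.0
```

```bash
python3 -m pendant '{"grip":[-1,-1,-1,-1,-1,-1,-1,-1,-1,-1,-1,-1],"linear":[[-5.1,-5.3,0],[-5.6,-4.6,0],[-6.2,-4,0],[-6.6,-3.1,0],[-7,-2.4,0],[-7.1,-1.4,0],[-7.4,-0.6,0],[-7.3,0.3,0],[-7.2,1.2,0],[-7,2.1,0],[-6.7,2.9,0],[-6.4,3.8,0]],"angular":[[0,0,0],[0,0,0],[0,0,0],[0,0,0],[0,0,0],[0,0,0],[0,0,0],[0,0,0],[0,0,0],[0,0,0],[0,0,0],[0,0,0]]}'
python3 -m pendant '{"grip":[-1,-1,-1,-1,-1,-1,-1,-1,-1,-1,-1,-1],"linear":[[0,0,0],[0,0,0],[0,0,0],[0,0,0],[0,0,0],[0,0,0],[0,0,0],[0,0,0],[0,0,0],[0,0,0],[0,0,0],[0,0,0]],"angular":[[0,0,0],[0,0,0],[0,0,0],[0,0,0],[0,0,0],[0,0,0],[0,0,0],[0,0,0],[0,0,0],[0,0,0],[0,0,0],[0,0,0]]}'
python3 -c "
from h import *
look('m');look('n')
a=cv2.imread('pics/s_n.png')[145:265,190:330]
cv2.imwrite('pics/crop2.png',cv2.resize(a,(700,600)))"
```

```text
t: 17.05
ee_pos: [559.1, -99.7, 149.1]
orientation: [0.002, -3.14, -0.0]
ft_force: [-3.9, 3.7, 4.2]
width: 28.5
grasp_force: 30.0
t: 18.05
ee_pos: [558.6, -100.0, 149.1]
orientation: [0.002, -3.141, -0.0]
ft_force: [-2.8, 4.5, 2.8]
width: 28.6
grasp_force: 30.0
t 18.05 orange(area,r,ang) [] blue mod pi/2 0.05363889952195777 [0.067 0.053 0.04 ] knobang
tcp [ 558.6 -100.   149.1] r 59.2 phi -56.3 F [-3.   4.2  3.8] w 28.41600337090238 30.038122417900013
t 18.1 orange(area,r,ang) [] blue mod pi/2 0.05113604053577572 [0.063 0.052 0.039] knobang
tcp [ 558.6 -100.   149.1] r 59.2 phi -56.3 F [-2.4  4.2  3.8] w 28.018982956374888 30.038204584561754
```

View pics/crop2.png

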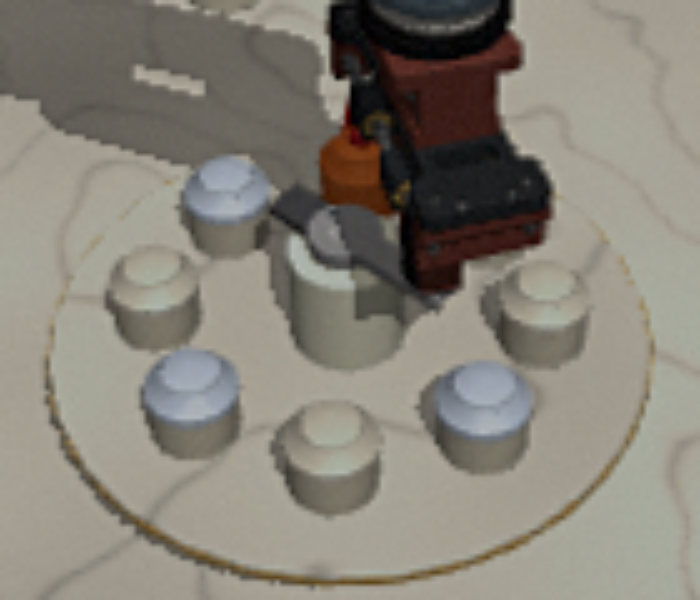

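The orange cake (crop 350,175) sits in front of the pointer, mostly behind the gripper. The tray is at rest at about +0.05 rad. I will release, rise, and swing clear for a full check.

```bash
python3 -m pendant '{"grip":[-0.5,0,0.5,1,1,1,1,1,1,1,1,1],"linear":[[0,0,0],[0,0,0],[0,0,0],[0,0,0],[0,0,0],[0,0,0],[0,0,0],[0,0,0],[0,0,-10],[0,0,-20],[0,0,-30],[0,0,-30]],"angular":[[0,0,0],[0,0,0],[0,0,0],[0,0,0],[0,0,0],[0,0,0],[0,0,0],[0,0,0],[0,0,0],[0,0,0],[0,0,0],[0,0,0]]}'
python3 -m pendant '{"grip":[1,1,1,1,1,1,1,1,1,1,1,1],"linear":[[10,35,0],[10,35,0],[10,35,0],[10,35,0],[10,35,0],[10,35,0],[10,35,0],[10,35,0],[10,35,0],[10,35,0],[10,35,0],[0,0,0]],"angular":[[0,0,0],[0,0,0],[0,0,0],[0,0,0],[0,0,0],[0,0,0],[0,0,0],[0,0,0],[0,0,0],[0,0,0],[0,0,0],[0,0,0]]}'
python3 - <<'E'
from h import *
look('o')
im=ctrl.get_image("top");H=hsv(im);cv2.imwrite("pics/top2.png",im[:,:,::-1])
a=cv2.imread('pics/s_o.png')[145:265,190:330]; b=im[125:270,195:345,::-1]
cv2.imwrite('pics/crop3.png',np.hstack([cv2.resize(b,(400,387)),cv2.resize(a,(400,387))]))
k=np.zeros(H.shape[:2],bool);k[125:265,195:345]=1
for nm,m in dict(orange=orange(H),red=((H[...,0]<8)|(H[...,0]>172))&(H[...,1]>150)&(H[...,2]>60),yellow=(H[...,0]>=20)&(H[...,0]<35)&(H[...,1]>130)&(H[...,2]>100),blue=(H[...,0]>105)&(H[...,0]<130)&(H[...,1]>25)&(H[...,2]>110)).items():
    for bb in blobs(m&k,6):
        z=dict(orange=90,red=92,yellow=75,blue=93)[nm]; X=onz("top",bb[1],z)[:2]-AX
        print(nm,bb[0],bb[1].round(1),np.hypot(*X).round(1),np.degrees(np.arctan2(X[1],X[0])).round(1))
E
```

```text
t: 19.15
ee_pos: [558.5, -99.9, 240.3]
orientation: [0.002, -3.14, -0.0]
ft_force: [0.6, -0.4, -0.1]
width: 87.6
grasp_force: 0.0
t: 20.15
ee_pos: [447.3, 289.8, 240.2]
orientation: [-0.008, 3.141, 0.004]
ft_force: [-0.7, 0.1, 0.1]
width: 87.5
grasp_force: 0.0
t 20.15 orange(area,r,ang) [(180, 121, np.float64(0.051))] blue mod pi/2 0.05963449801651995 [0.071 0.067 0.052 0.049] knobang
tcp [447.8 287.5 239.9] r 347.0 phi 103.0 F [0.  0.2 0.4] w 87.62809009076089 0.0
orange 192 [232.6 179.3] 115.8 70.6
red 197 [213. 168.] 177.4 67.1
red 22 [232.3 178.2] 117.5 69.4
yellow 12 [221.9 171.4] 153.1 66.2
blue 182 [254.1 155.9] 115.2 26.0
blue 169 [309.4 176.3] 113.7 -64.9
blue 179 [233.6 211.4] 116.5 115.4
blue 175 [289.2 231.6] 114.1 -155.6
```

View pics/crop3.png

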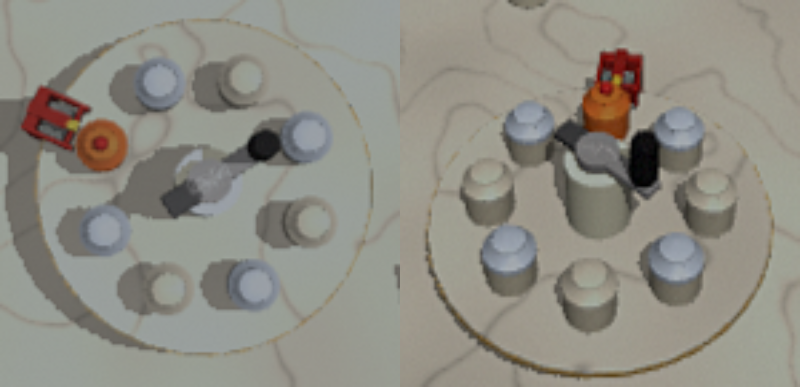

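The orange cake (left crop 102,143) stands right in front of the yellow tip (72,125). It is about 3.3° off, or 7 mm against the allowed 16 mm. The bystanders are untouched and the arm is clear.

```bash
python3 -c "
from h import *
look('p'); print(ctrl.close_job())"
```

```text
t 20.25 orange(area,r,ang) [(181, 121, np.float64(0.051))] blue mod pi/2 0.05783750992243704 [0.063 0.069 0.053 0.046] knobang
tcp [448.5 284.8 239.6] r 344.3 phi 103.0 F [ 1.6  0.1 -0.1] w 87.69623518046804 0.0
the job is handed in; nothing more can be done
None
```

I handed the job in at about 20 s (no verdict was returned): the tray averaged 1.55–1.65 rad/s (about 15–16 turns a minute) over each camera interval for about 6 s, then stopped with the orange cupcake about 7 mm from the mark, with the crank released and the arm clear.

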